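# Hang the brush holder from the craft drawer on its rail

## Task

Pull the upper clear drawer right open by its orange pull, lift out the grey brush holder and hook it over the top bar of the blue rail stand. Its cup hangs off to one side, so let it lean back gently onto the lower bar and release it slowly so that it does not swing. When it hangs by itself, push the drawer fully shut; do not knock the shaker, bead jar, stapler or mug, and do not drop the holder on the counter.

Things in the scene. Friction and masses are not known exactly. Their poses are not given: they have to be found in the camera images.
- drawers: Fixed stack of two clear plastic drawers with white edges, 230 deep x 180 wide x 202 mm high. Origin: on the counter under the middle of the front face; x into the stack, z up. Its roof (top at 202) covers all behind the front face, so the drawer must be out before things are lifted from it. Only the upper drawer opens.
- drawer_box (a joint): How far the upper drawer is out, in m: 0 shut, 0.165 at its stop. Slides along -x of the stack at about 2 N and stays where left. Its floor is 66 mm above the counter, the front plate's top edge 168, side and rear walls' 134; inside 195 long x 156 wide.
- drawer_pull (a point): Grasp point on the upper drawer's orange pull, an upright fin 14 mm thick (along y of the stack), sticking out 46 from the front plate, 141 to 175 above the counter. The point is 164 above the counter, 29 in front of the stack's front face when shut, 18 behind the fin's free end. Axes of the stack; moves with the drawer.
- holder: Loose grey brush holder, about 0.16 kg, at first standing in the upper drawer, hook to the rear. Round open cup 72 mm across, 60 high; origin under its centre, z up, x from cup to hook. Upright strap, x 36 to 46, 30 wide (y), z 5 to 126. Hook arm, z 88 to 96, from the strap out to x 76; a lip, x 70 to 76, hangs from it down to z 66: the slot for the bar is 24 wide, open below.
- holder_tab (a point): Middle of the holder's grip tab, the free top of the strap (10 x 30 x 30 mm in x, y, z), at x 41, z 111 in the holder's frame; tab's top 15 higher, hook arm's top 15 lower. Nothing stands beside it. Axes of the holder.
- holder_hook (a point): Where the centre of the top bar sits when the holder hangs seated: up under the hook arm and against the lip, at x 64, z 82 mm in the holder's frame. Axes of the holder.
- rail: Fixed blue hanging stand: base 130 x 256 x 10 mm, side panels 8 thick at y -122 and 122, 180 high, and between them two level steel bars 12 in diameter along y. Origin: on the counter, middle of the base's rear edge; x to the rear, z up. The holder's cup hangs on the -x side of the bars, the hook's lip on the +x side of the top bar.
- rail_mid (a point): Middle of the top bar's centre line, 170 mm above the counter. Axes those of the stand.
- rest_mid (a point): Middle of the lower bar's centre line, 60 mm straight below the top bar's. Once hooked, the holder's weight swings the cup's foot towards +x until the strap leans on this bar and the lip pulls on the top bar, about 0.2 rad from upright.
- shaker: Bystander: orange glitter shaker, closed, 48 diameter x 100 high; origin under its centre.
- bead_jar: Bystander: glass jar of wooden beads, 76 diameter x 109 high; origin under its centre.
- stapler: Bystander: steel stapler, 140 x 34 x 50; origin under its centre.
- mug: Bystander: blue mug, 80 diameter x 90 high, handle at its +y side; origin under its centre.

How it is judged:
By the outcome, as a careful person would: the job done as asked, in the order asked, and still so for the second after the job is handed in, with the robot touching nothing.
It also fails if it takes over 72 s, if anything falls off the work surface, if the arm or the gripper's body presses on something with over 40 N, if the wrist force passes 120 N, or if a joint passes its speed limit or range.

## Robot

A 7-joint arm with a two-finger parallel gripper is mounted at the origin on the work surface. World frame = base frame: x ahead of the robot, y to its left, z up, the work surface at z = 0. Lengths are in m, angles in degrees, forces in N, time in s.
With the tool pointing down it reaches from about 0.425 to 0.875 m from the base axis. Payload 4.7 kg.
Tool frame: the origin (TCP) lies at the very end of the fingers, on their centre line; the grasp point (between the pads) lies 19 mm behind it; z points along the fingers, y is the line along which they close (so a half turn about z gives the same grasp; the last joint's range is limited). The gripper opens to 87 mm and grips with 3 to 60 N. Pads are 19 mm wide; open, the fingers measure 117 mm over their backs; the gripper's body (75 mm by 190 mm) begins 51 mm behind the grasp point.
Start: joints at [75.063, 18.392, -4.016, 83.108, 1.295, 78.541, -3.26], TCP at [0.176, -0.626, 0.223] pointing down, gripper open.
Joint ranges: [-163.93, 163.93], [-17.29, 119.83], [-79.2, 71.16], [3.27, 140.29], [-89.18, 269.18], [5.43, 117.66], [-154.24, 154.24]. Speed limits (degrees/s): [147.25, 147.25, 180, 180, 180, 180, 180].

## Interface

Orientations are given as [roll, pitch, yaw] about the fixed x, y, z axes, in that order (R = Rz(yaw) Ry(pitch) Rx(roll)).
In Python, from cell import telemetry, cams, env gives the robot as it stands.
- The arm moves only by the tool arm_command, never from a script. Its argument "series" is text: rows parted by semicolons, each of 5 numbers parted by spaces: the shift along the tool's x, y, z in mm, then the turn about the tool's z in rad, then the closure in counts, from 0 (fully open) to 255 (shut). A call has 1 to 20 rows; each row shifts and turns the commanded pose from where the row before left it, along the tool's axes as they then stand; what a row does not reach is not made up. A row lasts 1/12 s, in which the tool goes at most 41.7 mm and 7.16 degrees, less where a joint would pass 70% of its speed; a pose out of reach is approached as far as the arm can. A call is refused whole if a number of a shift passes 41.7 or a number of a turn 0.125, either way. A call with a gripper value outside its range is refused whole. The fingers move at their own pace and stop on an object; "squeeze" is the grip in N (left out, the last holds). Time passes only in rows, so rows that do not move let the fingers close. It gives the time, the measured TCP pose, the force, the opening and the grip force at its end, in the units of the state.
- telemetry.get_obs(): the state, without advancing time (a new reading comes with each control period).
- cams.read_camera(name): name is "side" or "top" or "wrist"; returns the picture (400x640x3 uint8, blue, green, red); there is no depth.
- cams.calibration(name): a dict with "K" (3x3 intrinsics, pixels), "origin" and "rotation" of the camera in the world; the wrist camera has in their place "hand_eye" (4x4, takes a point from camera to tool coordinates, whose origin is the TCP and whose axes are the flange's). Camera axes: x right, y down, z forward; pixel columns grow to the right and rows downward; lengths in m; the calibration is good to about 2 mm. A picture is of the moment at which its call begins: read the wrist's pose just before it. calibration takes no time and is no camera call.
- env.sign_off(): hands the job in; it is judged then, once.
The state is a dict: "time_s": time; "qpos": joint angles; "joint_velocities": joint speeds; "effort": joint torques, N m; "tool_pos": TCP position; "tool_rot": TCP orientation; "force": force on the tool from outside, world axes, zero at the start; "wrist_torque": the same for the moment, N m; "grip_width": finger opening in m; "grasp_force": force on a finger pad.
Only numpy, scipy, OpenCV 4.12 (cv2) and the standard library are available. Lean on these libraries where they do the work, as an engineer would, in place of code of your own. Each camera call takes 0.05 s, during which the arm holds its last target. There are 200 camera calls.

## Working session

There is one attempt and no reset: what is moved stays moved. The work goes in short steps, Python scripts to look and compute and a tool call to move; the robot and the scene stay as the last step left them, time stands still between calls to the robot, and variables do not carry over. Pictures are saved under pics/ and viewed, at most 10 in all, crops included, and the job is handed in when it is done.

Besides the shell and the picture viewer there is one more tool, called after ">>>" as a command line: name --argument value ..., lists and objects as JSON in quotes. arm_command: Moves the arm, as the interface text tells. Its arguments: {"type":"object","properties":{"series":{"type":"string"},"squeeze":{"type":"number"}},"required":["series"]}

```bash
mkdir -p pics; ls; python3 - <<'E'
from cell import telemetry,cams
import cv2,numpy as np
o=telemetry.get_obs();print(o)
for n in("side","top"):
    im=cams.read_camera(n);cv2.imwrite(f"pics/{n}0.png",im);c=cams.calibration(n);print(n,c)
print(cams.calibration("wrist"))
E
```

```text
pics
{'time_s': 0.0, 'qpos': array([75.06235441, 18.43969941, -4.01636129, 83.17379395,  1.29700622,
       78.54190713, -3.2595285 ]), 'joint_velocities': array([ 2.62220801e-02, -1.27365769e-04, -8.24496069e-02, -7.12566554e-02,
       -6.29818409e-02,  1.30869096e-01,  1.76682534e-02]), 'effort': array([ 3.65706876e-05, -4.91291964e+01, -4.04178165e-01, -3.12527025e+01,
       -6.39840262e-02,  4.38999385e-02,  1.56584319e-04]), 'tool_pos': array([ 0.17618459, -0.62509285,  0.22146411]), 'tool_rot': array([-1.79889959e+02,  7.45888727e-03,  1.57490373e+01]), 'force': array([-0.17272756, -0.27620793,  0.70962215]), 'wrist_torque': array([-0.00173747,  0.01367601, -0.04875984]), 'grasp_force': 0.0, 'grip_width': 0.08706942147591445}
side {'K': array([[371.18543403,   0.        , 317.99649762],
       [  0.        , 371.18543403, 200.92399319],
       [  0.        ,   0.        ,   1.        ]]), 'origin': array([-0.12243311,  0.94682038,  0.93120328]), 'rotation': array([-123.82522236,   -1.1284801 , -143.14810743])}
top {'K': array([[384.596355  ,   0.        , 322.45316465],
       [  0.        , 384.596355  , 193.47808979],
       [  0.        ,   0.        ,   1.        ]]), 'origin': array([0.34795446, 0.02068568, 1.25346813]), 'rotation': array([-169.27161742,   -1.60716962,  -89.85648879])}
{'K': array([[325.41224006,   0.        , 309.78966319],
       [  0.        , 325.41224006, 196.21389491],
       [  0.        ,   0.        ,   1.        ]]), 'hand_eye': array([[-2.10084066e-04, -9.70620467e-01, -2.40615596e-01,
         6.55801269e-02],
       [ 9.99999830e-01, -3.34897376e-04,  4.77833603e-04,
        -8.92075100e-04],
       [-5.44376606e-04, -2.40615454e-01,  9.70620372e-01,
        -1.61831257e-01],
       [ 0.00000000e+00,  0.00000000e+00,  0.00000000e+00,
         1.00000000e+00]])}
```

View pics/side0.png

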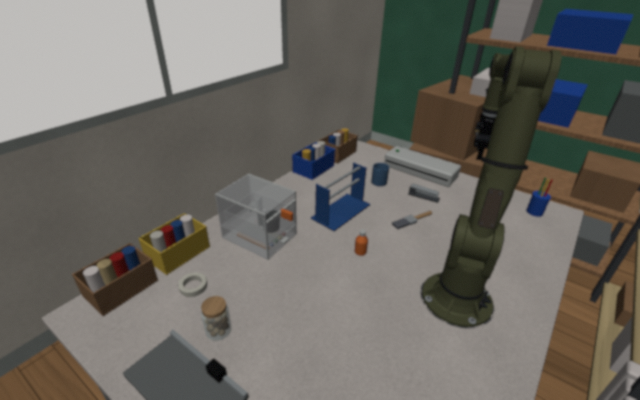

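View pics/top0.png

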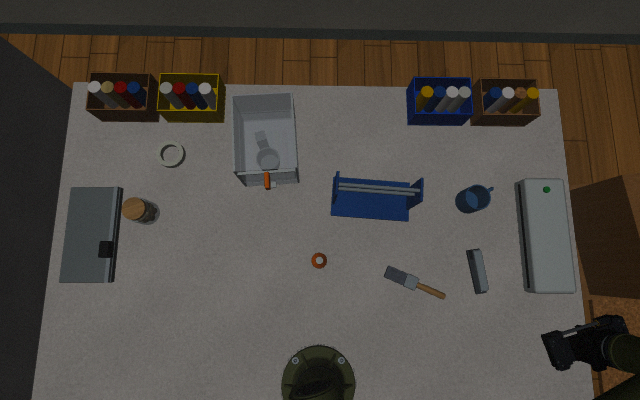

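The side view shows the drawer stack at about (258,215) with its orange pull at (287,214), and the rail stand at (341,195). In the top view the pull is at (267,180), the holder at (266,155), the rail at (377,198), the shaker at (319,260) and the mug at (472,198).

```bash
cat > h.py <<'E'
import numpy as np,cv2
from scipy.spatial.transform import Rotation as R
from cell import telemetry,cams
def cam(n,obs=None):
    c=cams.calibration(n)
    if n=="wrist":
        o=obs or telemetry.get_obs();T=np.eye(4);T[:3,:3]=R.from_euler('xyz',o['tool_rot'],degrees=True).as_matrix();T[:3,3]=o['tool_pos']
        T=T@c['hand_eye'];return c['K'],T[:3,3],T[:3,:3]
    return c['K'],np.array(c['origin']),R.from_euler('xyz',c['rotation'],degrees=True).as_matrix()
def ray(C,p):
    K,o,r=C;return o,r@np.linalg.solve(K,[p[0],p[1],1.])
def plane(C,p,z):
    o,d=ray(C,p);return o+d*(z-o[2])/d[2]
def tri(rs):
    A=0;b=0
    for o,d in rs:
        d=d/np.linalg.norm(d);P=np.eye(3)-np.outer(d,d);A=A+P;b=b+P@o
    return np.linalg.solve(A,b)
def proj(C,X):
    K,o,r=C;v=K@(r.T@(np.array(X)-o));return v[:2]/v[2]
def mask(im,lo,hi):
    m=cv2.inRange(cv2.cvtColor(im,cv2.COLOR_BGR2HSV),np.array(lo),np.array(hi))
    n,l,s,c=cv2.connectedComponentsWithStats(m);return m,l,s,c
E
python3 - <<'E'
from h import *
t=cv2.imread('pics/top0.png');s=cv2.imread('pics/side0.png')
print(R.from_euler('xyz',[-169.27161742,-1.60716962,-89.85648879],degrees=True).as_matrix())
for n,im in(('top',t),('side',s)):
    for nm,lo,hi in(('or',(3,150,80),(14,255,255)),('bl',(105,120,50),(125,255,255))):
        m,l,st,c=mask(im,lo,hi)
        for i in range(1,len(st)):
            if st[i,4]>15: print(n,nm,st[i],c[i].round(1))
cv2.imwrite('pics/tc.png',cv2.resize(t[85:225,228:430],None,fx=3.9,fy=3.9,interpolation=cv2.INTER_CUBIC))
cv2.imwrite('pics/sc.png',cv2.resize(s[155:265,210:380],None,fx=4.6,fy=4.6,interpolation=cv2.INTER_CUBIC))
E
```

```text
[[ 0.00250376 -0.98250454  0.18622179]
 [-0.99960348 -0.00768193 -0.02709013]
 [ 0.02804672 -0.18608012 -0.98213419]]
top or [318  79  11   6  19] [323.7  82. ]
top or [517  88  10  10  32] [521.2  91.8]
top or [264 172   5  16  71] [266.3 179.2]
top or [312 253   9  15  75] [315.5 260.4]
top or [593 299  10  16  44] [597. 306.]
top or [603 298  37  22 145] [623.2 307.7]
top or [630 320   5   7  17] [631.9 322.7]
top or [610 369  11  13  37] [616.  374.1]
top or [604 372   7  14  32] [606.2 378. ]
top or [604 383   8   9  23] [607.7 386.9]
top bl [406  77  68  44 598] [436.1 101. ]
top bl [127  82  13  11 115] [132.9  86.9]
top bl [186  82  12  12 113] [191.4  87.8]
top bl [434  86  12  11 114] [439.4  91.1]
top bl [490  87  12  11 111] [495.5  92. ]
top bl [ 331  171   79   50 2285] [369.7 201.2]
top bl [420 178   3  23  53] [421.3 189.9]
top bl [465 187  25  22 172] [472.7 199.6]
top bl [485 187   8   6  19] [489.1 189.3]
side or [546 180   6  12  28] [548.4 185.8]
side or [282 210  10  10  77] [286.5 214.3]
side or [160 225  10   5  18] [164.5 226.4]
side or [356 237  11  18 167] [360.7 244.9]
side bl [ 549    9   84   44 2796] [589.6  29.6]
side bl [ 538   79   49   47 1376] [562.6 102. ]
side bl [329 136   6   7  35] [331.6 138.9]
side bl [293 146  41  33 758] [312.7 163.1]
side bl [374 166  13  18  74] [379.8 175.1]
side bl [ 313  168   55   62 1459] [340.2 204.3]
side bl [528 192  22  24 325] [537.6 203.9]
side bl [172 221  10  19 117] [176.8 228.9]
side bl [123 247  12  22 159] [128.8 255.8]
```

View pics/tc.png

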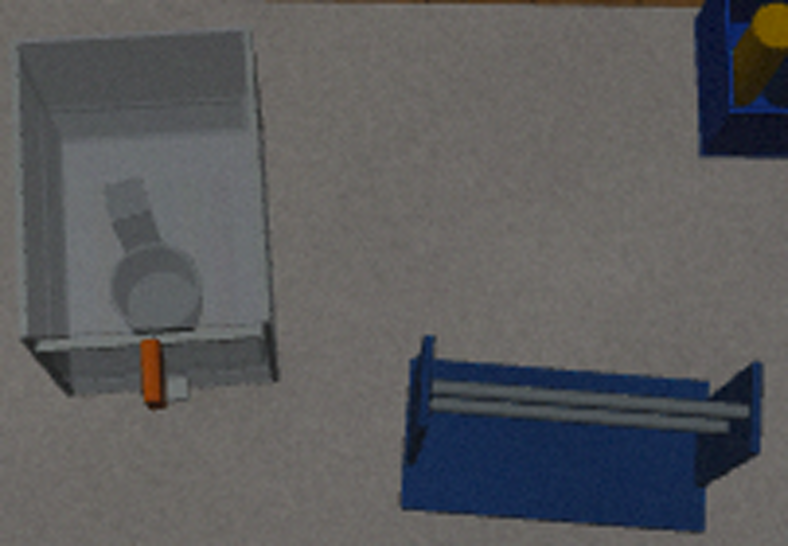

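View pics/sc.png

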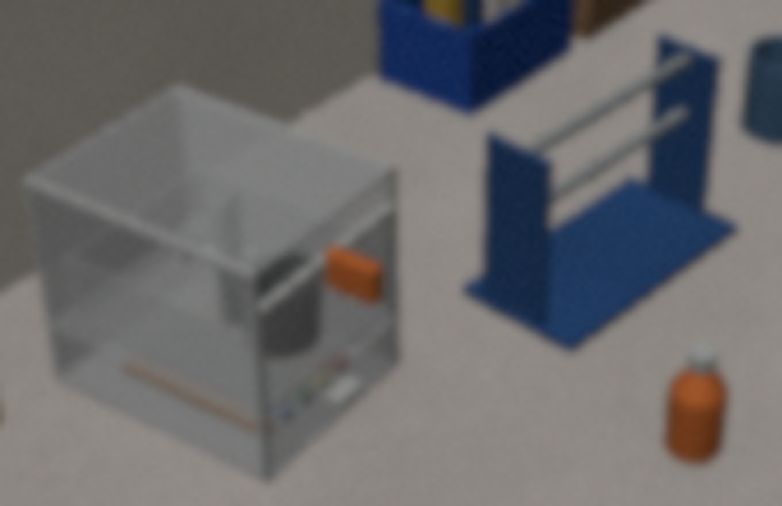

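Top crop: roof corners at about (16,46), (248,32), (272,322) and (25,342). The rail base's rear edge runs (410,358)-(708,381) and its top bar (432,387)-(748,412). The holder's cup and strap are inside the drawer, turned a little. The side crop confirms the bar order.

```bash
python3 - <<'E'
from h import *
T=cam('top');S=cam('side')
tp=lambda x,y:(228+(x+.5)/3.9-.5,85+(y+.5)/3.9-.5); sp=lambda x,y:(210+(x+.5)/4.6-.5,155+(y+.5)/4.6-.5)
def show(n,pts,z,C=T,f=tp):
    P=[plane(C,f(*p),z) for p in pts];print(n,[p[:2].round(4).tolist() for p in P]);return P
def yaw(a,b): d=b-a;return np.degrees(np.arctan2(d[1],d[0]))
P=show('roof',[(16,46),(248,32),(272,322),(25,342)],.202)
print('yaw L,R', yaw(P[3],P[0]),yaw(P[2],P[1]),'front',yaw(P[2],P[3])-90,'len',np.linalg.norm(P[3]-P[0]),np.linalg.norm(P[3]-P[2]),'mid',(P[2]+P[3])/2)
show('base front',[(70,395),(278,380)],0)
P=show('roof side',[(25,180),(178,87),(397,173),(255,277)],.202,S,sp);print('mid front',(P[2]+P[3])/2)
P=show('railbase',[(410,358),(708,381),(703,532),(402,508)],.01);print(yaw(P[1],P[0])-90,(P[0]+P[1])/2,np.linalg.norm(P[0]-P[1]))
P=show('topbar',[(432,387),(748,412)],.17);print(yaw(P[1],P[0])-90,(P[0]+P[1])/2)
P=show('lowbar',[(432,403),(728,427)],.11);print(yaw(P[1],P[0])-90)
P=show('topbar s',[(540,148),(688,61)],.17,S,sp)
print('pull',tri([ray(T,(266.3,179.2)),ray(S,(286.5,214.3))]))
show('pull ends top',[(151,340),(156,407)],.175)
show('holder: cup rim center, tab',[(157,285)],.126); show('tab',[(122,192)],.192);show('cup bottom',[(166,297)],.068)
show('shaker',[((319-228)*3.9,(260-85)*3.9)],.1)
E
```

```text
roof [[0.832, 0.2559], [0.8459, 0.0837], [0.6221, 0.0625], [0.6056, 0.239]]
yaw L,R 4.2585407791943615 5.4183202778431045 front 5.344722136402893 len 0.22707872043049016 0.17726987179436993 mid [0.61382201 0.15074933 0.202     ]
base front [[0.6091, 0.2409], [0.6237, 0.0647]]
roof side [[0.8367, 0.261], [0.8499, 0.0832], [0.6162, 0.0718], [0.6069, 0.2436]]
mid front [0.61156118 0.15768435 0.202     ]
railbase [[0.6417, -0.0477], [0.6238, -0.3025], [0.4942, -0.2932], [0.5129, -0.0407]]
-4.005783206227605 [ 0.63274526 -0.17512426  0.01      ] 0.25544604732391557
topbar [[0.582, -0.0552], [0.565, -0.2899]]
-4.133290470893016 [ 0.57351775 -0.17252386  0.17      ]
lowbar [[0.5822, -0.0593], [0.565, -0.2908]]
-4.256084977229051
topbar s [[0.579, -0.0728], [0.5614, -0.2838]]
pull [0.59498358 0.15296097 0.15871009]
pull ends top [[0.6146, 0.1524], [0.5642, 0.1473]]
holder: cup rim center, tab [[0.6706, 0.155]]
tab [[0.7226, 0.175]]
cup bottom [[0.6772, 0.1544]]
shaker [[0.3675, -0.0003]]
```

>>> arm_command --series "0 0 -30 0.093 0; 0 0 -30 0.093 0; 18.9 -29.4 0 0 0; 18.9 -29.4 0 0 0; 18.9 -29.4 0 0 0; 18.9 -29.4 0 0 0; 18.9 -29.4 0 0 0; 18.9 -29.4 0 0 0; 18.9 -29.4 0 0 0; 18.9 -29.4 0 0 0; 18.9 -29.4 0 0 0; 18.9 -29.4 0 0 0; 18.9 -29.4 0 0 0"

```text
time_s: 1.18
tool_pos: [0.355, -0.2833, 0.2822]
tool_rot: [180.0, 0.0, 5.1]
force: [0.8, -0.8, 0.1]
grip_width: 0.0869
grasp_force: 0.0
```

>>> arm_command --series "18.9 -29.4 0 0 0; 18.9 -29.4 0 0 0; 18.9 -29.4 0 0 0; 18.9 -29.4 0 0 0; 18.9 -29.4 0 0 0; 18.9 -29.4 0 0 0; 18.9 -29.4 0 0 0; 18.9 -29.4 0 0 0; 18.9 -29.4 0 0 0; 18.9 -29.4 0 0 0; 18.9 -29.4 0 0 0; 18.9 -29.4 0 0 0; 10 -15 0 0 0; 9 -14 0 0 0; 0 0 0 0 0; 0 0 0 0 0; 0 0 0 0 0"

```text
time_s: 2.6
tool_pos: [0.5654, 0.1159, 0.2821]
tool_rot: [179.9, 0.1, 5.0]
force: [0.1, -0.5, -0.8]
grip_width: 0.0872
grasp_force: 0.0
```

```bash
cat >> h.py <<'E'
def goto(x,y,z,yaw):
    o=telemetry.get_obs();M=R.from_euler('xyz',o['tool_rot'],degrees=True).as_matrix()
    dt=-(yaw-o['tool_rot'][2]);dt=(dt+180)%360-180
    d=np.array([x,y,z])-o['tool_pos'];d1=M.T@d
    M2=R.from_euler('xyz',[180,0,yaw],degrees=True).as_matrix()
    print('move tool mm (turn last)',(d1*1e3).round(1),'(turn first)',(M2.T@d*1e3).round(1),'turn rad',np.radians(dt).round(3))
def st():
    o=telemetry.get_obs();print(round(o['time_s'],2),o['tool_pos'].round(4),o['tool_rot'].round(2),'F',o['force'].round(1),'w',round(o['grip_width'],4),round(o['grasp_force'],1))
E
python3 - <<'E'
from h import *
st();o=telemetry.get_obs();im=cams.read_camera('wrist');cv2.imwrite('pics/w1.png',im)
C=cam('wrist',o)
m,l,s,c=mask(im,(3,130,60),(16,255,255))
for i in range(1,len(s)):
    if s[i,4]>100:
        q=cv2.minAreaRect(np.argwhere(l==i)[:,::-1].astype(np.float32));print(s[i],c[i],q,[plane(C,p,.175)[:2].round(4).tolist() for p in cv2.boxPoints(q)])
goto(.584,.150,.145,5.1)
E
```

```text
2.6 [0.5654 0.1159 0.2821] [1.7995e+02 6.0000e-02 5.0400e+00] F [ 0.1 -0.5 -0.8] w 0.0872 0.0
[261 132  19  54 938] [269.49147122 158.05863539] ((269.9999694824219, 158.49998474121094), (17.999996185302734, 52.99999237060547), 0.0) [[0.5702, 0.1583], [0.6141, 0.1606], [0.6153, 0.146], [0.5715, 0.1432]]
[360 288  32  15 361] [374.91412742 296.14958449] ((375.5, 295.0), (31.0, 14.0), 0.0) [[0.4675, 0.0613], [0.4817, 0.063], [0.4842, 0.0347], [0.4699, 0.0326]]
move tool mm (turn last) [ 21.5 -33.  137.2] (turn first) [ 21.5 -32.8 137.3] turn rad -0.002
```

View pics/w1.png

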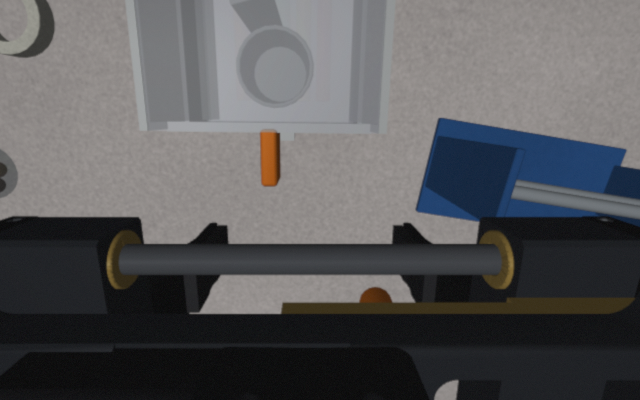

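The fin is at px (270,158), upright in the image, so the yaw is aligned. The fin's free end is at about (0.570, 0.151).

>>> arm_command --series "9 -18 15 0 0; 9 -18.5 15 0 0; 0 0 27 0 0; 0 0 27 0 0; 0 0 27 0 0; 0 0 16 0 0; 0 0 10 0 0; 0 0 0 0 0; 0 0 0 0 255; 0 0 0 0 255; 0 0 0 0 255; 0 0 0 0 255; 0 0 0 0 255; 0 0 0 0 255; 0 0 0 0 255; 0 0 0 0 255" --squeeze 20

```text
time_s: 3.98
tool_pos: [0.5804, 0.155, 0.1456]
tool_rot: [180.0, -0.0, 5.1]
force: [0.3, -0.3, -0.4]
grip_width: 0.0418
grasp_force: 0.0
```

>>> arm_command --series "0 0 0 0 255; 0 0 0 0 255; 0 0 0 0 255; 0 0 0 0 255; 0 0 0 0 255; 0 0 0 0 255; 0 0 0 0 255; 0 0 0 0 255"

```text
time_s: 4.65
tool_pos: [0.5806, 0.1521, 0.1454]
tool_rot: [179.8, 0.1, 4.9]
force: [-0.7, -5.4, 1.6]
grip_width: 0.014
grasp_force: 20.0
```

>>> arm_command --series "-4 1.5 0 0 255; -8 1 0 0 255; -11 0 0 0 255; -11 0 0 0 255; -11 0 0 0 255; -11 0 0 0 255; -11 0 0 0 255; -11 0 0 0 255; -11 0 0 0 255; -11 0 0 0 255; -11 0 0 0 255; -11 0 0 0 255; -11 0 0 0 255; -11 0 0 0 255; -11 0 0 0 255; -8 0 0 0 255; -4 0 0 0 255; 0 0 0 0 255; 0 0 0 0 255"

```text
time_s: 6.23
tool_pos: [0.416, 0.1395, 0.1455]
tool_rot: [-179.9, -0.4, 5.1]
force: [9.7, 4.6, -9.1]
grip_width: 0.0139
grasp_force: 20.0
```

>>> arm_command --series "2 0 0 0 0; 0 0 0 0 0; 0 0 0 0 0; 0 0 0 0 0; 0 0 0 0 0; 0 0 0 0 0; 0 0 -15 0 0; 0 0 -30 0 0; 0 0 -35 0 0; 0 0 -35 0 0; 20 -5 -20 0 0; 20 -5 -10 0 0; 0 0 0 0 0; 0 0 0 0 0; 0 0 0 0 0"

```text
time_s: 7.48
tool_pos: [0.4543, 0.1512, 0.2896]
tool_rot: [-180.0, 0.1, 5.1]
force: [-0.9, 0.2, -0.5]
grip_width: 0.0868
grasp_force: 0.0
```

```bash
python3 - <<'E'
from h import *
st();im=cams.read_camera('wrist')
cv2.imwrite('pics/w2.png',im)
E
```

```text
7.48 [0.4543 0.1512 0.2896] [-1.7999e+02  1.3000e-01  5.1100e+00] F [-0.9  0.2 -0.5] w 0.0868 0.0
```

View pics/w2.png

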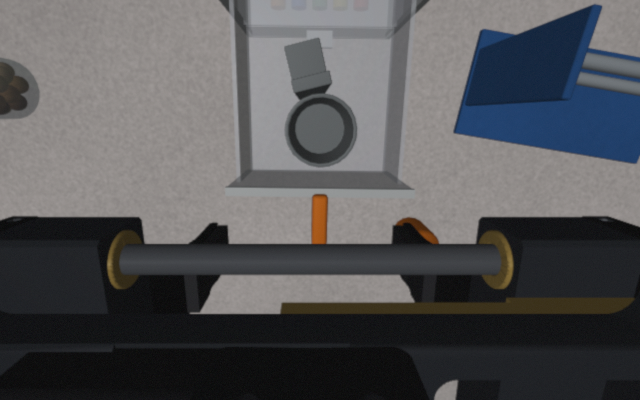

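The open drawer is in view, with the cup rim at (321,130), the strap and hook around (310,65), and the fin at (319,218). I'll zoom in on the tab.

```bash
python3 - <<'E'
from h import *
im=cv2.imread('pics/w2.png')[25:175,255:385]
cv2.imwrite('pics/w2c.png',cv2.convertScaleAbs(cv2.resize(im,None,fx=4,fy=4,interpolation=cv2.INTER_CUBIC),alpha=1.6,beta=-40))
E
```

```text
(no output)
```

View pics/w2c.png

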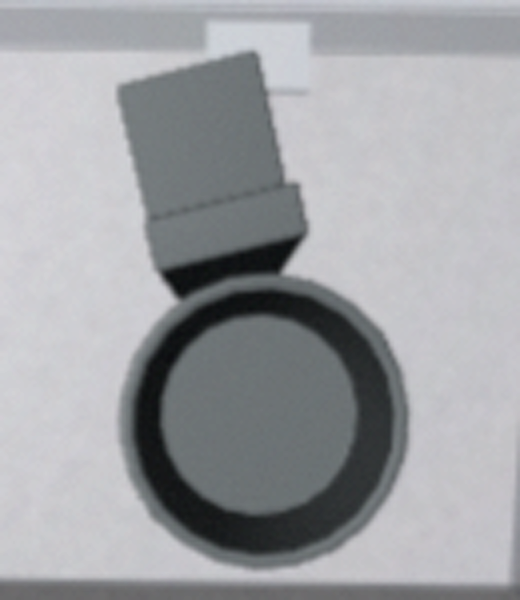

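```bash
python3 - <<'E'
from h import *
o={'tool_pos':np.array([.4543,.1512,.2896]),'tool_rot':np.array([-179.99,.13,5.11])}
C=cam('wrist',o)
f=lambda x,y:(255+(x+.5)/4-.5,25+(y+.5)/4-.5)
q=np.array([plane(C,f(*p),.192) for p in [(146,218),(298,184),(307,234),(162,270)]])
m=q.mean(0);print('tab',m.round(4),'w',np.linalg.norm(q[0]-q[1]),np.linalg.norm(q[2]-q[3]),'t',np.linalg.norm(q[0]-q[3]),np.linalg.norm(q[1]-q[2]))
for a,b in((1,0),(2,3)):
    d=q[b]-q[a];print(np.degrees(np.arctan2(d[1],d[0]))-90)
c=plane(C,f(264,420),.126);d=m-c;print('cup',c,np.linalg.norm(d),np.degrees(np.arctan2(d[1],d[0])))
y=18.5
goto(m[0],m[1],.158,y)
E
```

```text
tab [0.5443 0.1587 0.192 ] w 0.029175034706109874 0.028220247155593337 t 0.009792022672101061 0.009065752627324437
17.01044814116983
18.397570949244695
cup [0.5066444  0.14600136 0.126     ] 0.0770316397666281 18.56951940265262
move tool mm (turn last) [ 90.8   0.4 131.3] (turn first) [ 87.9  21.5 131.5] turn rad -0.234
```

>>> arm_command --series "0 0 0 -0.117 0; 0 0 0 -0.117 0; 22 5.4 0 0 0; 22 5.4 0 0 0; 22 5.4 20 0 0; 22 5.4 20 0 0; 0 0 30 0 0; 0 0 30 0 0; 0 0 20 0 0; 0 0 11 0 0; 0 0 0 0 0; 0 0 0 0 0; 0 0 0 0 0"

```text
time_s: 8.62
tool_pos: [0.5463, 0.1591, 0.1611]
tool_rot: [180.0, -0.1, 18.5]
force: [-0.1, 0.2, 0.2]
grip_width: 0.0871
grasp_force: 0.0
```

```bash
python3 - <<'E'
from h import *
st();goto(.5443,.1587,.158,18.5)
E
```

```text
8.62 [0.5463 0.1591 0.1611] [ 1.7996e+02 -1.3000e-01  1.8500e+01] F [-0.1  0.2  0.2] w 0.0871 0.0
move tool mm (turn last) [-2.  -0.2  3.1] (turn first) [-2.  -0.2  3.1] turn rad -0.0
```

>>> arm_command --series "-1.5 0 2 0 255; 0 0 0 0 255; 0 0 0 0 255; 0 0 0 0 255; 0 0 0 0 255; 0 0 0 0 255; 0 0 0 0 255; 0 0 0 0 255; 0 0 0 0 255; 0 0 0 0 255; 0 0 0 0 255; 0 0 0 0 255; 0 0 0 0 255; 0 0 0 0 255; 0 0 0 0 255; 0 0 0 0 255" --squeeze 35

```text
time_s: 9.95
tool_pos: [0.5441, 0.1583, 0.1575]
tool_rot: [180.0, 0.0, 18.5]
force: [1.1, 0.1, 0.4]
grip_width: 0.0296
grasp_force: 35.0
```

>>> arm_command --series "0 0 -3 0 255; 0 0 -6 0 255; 0 0 -10 0 255; 0 0 -14 0 255; 0 0 -15 0 255; 0 0 -15 0 255; 0 0 -15 0 255; 0 0 -15 0 255; 0 0 -15 0 255; 0 0 -15 0 255; 0 0 -14 0 255; 0 0 -8 0 255; 0 0 -5 0 255; 0 0 0 0 255; 0 0 0 0 255"

```text
time_s: 11.2
tool_pos: [0.544, 0.1583, 0.3073]
tool_rot: [180.0, 0.0, 18.5]
force: [0.2, -0.6, -2.1]
grip_width: 0.0301
grasp_force: 35.0
```

```bash
python3 - <<'E'
from h import *
st();s=cams.read_camera('side')
cv2.imwrite('pics/s3.png',cv2.resize(s[110:270,200:400],None,fx=3.7,fy=3.7,interpolation=cv2.INTER_CUBIC))
# target: hook over bar: bar mid
b=np.array([.5735,-.1725]);y=np.radians(-4.1);ex=np.array([np.cos(y),np.sin(y)])
for hx,oz in((.075,.14),(.058,.14),(.058,.088)):
    t=b+(.041-hx)*ex; t0=b+(.041-hx)*ex-.08*ex
    print(hx,oz,t,oz+.111-.019)
t0=b-.10*ex
goto(*t0,.305,-4.1)
E
```

```text
11.2 [0.544  0.1583 0.3073] [1.80e+02 2.00e-02 1.85e+01] F [ 0.2 -0.6 -2.1] w 0.0301 35.0
0.075 0.14 [ 0.53958701 -0.17006909] 0.232
0.058 0.14 [ 0.55654351 -0.17128454] 0.232
0.058 0.088 [ 0.55654351 -0.17128454] 0.18000000000000002
move tool mm (turn last) [-169.1  284.6    2. ] (turn first) [-46.7 327.7   1.8] turn rad 0.394
```

View pics/s3.png

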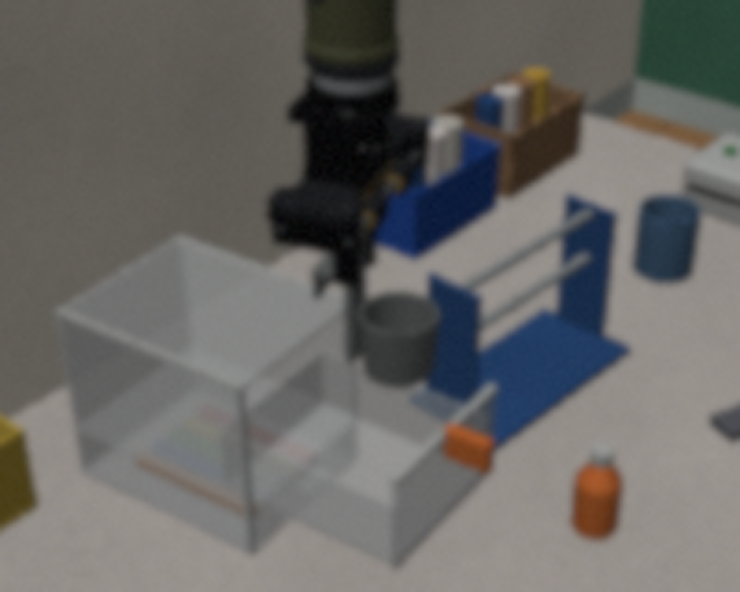

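The holder hangs upright in the gripper (cup at (400,335)), clear of the drawer.

>>> arm_command --series "0 0 0 0.03 255; 0 0 0 0.06 255; 0 0 0 0.07 255; 0 0 0 0.08 255; 0 0 0 0.07 255; 0 0 0 0.054 255; 0 0 0 0.03 255; -1 5 0 0 255; -1.5 11 0 0 255; -2.5 18 0 0 255; -3.5 25 0 0 255; -3.5 25 0 0 255; -3.5 25 0 0 255; -3.5 25 0 0 255; -3.5 25 0 0 255; -3.5 25 0 0 255; -3.5 25 0 0 255; -3.5 25 0 0 255; -3.5 25 0 0 255"

```text
time_s: 12.83
tool_pos: [0.4883, -0.0989, 0.307]
tool_rot: [180.0, 0.1, -4.0]
force: [0.1, -0.1, -1.2]
grip_width: 0.0295
grasp_force: 35.0
```

>>> arm_command --series "-3.5 22 0 0 255; -3 18 0 0 255; -2 14 0 0 255; -1 9 0 0 255; 0 5 0 0 255; 0 0 0 0 255; 0 0 0 0 255; 0 0 0 0 255"

```text
time_s: 13.5
tool_pos: [0.4753, -0.1632, 0.3075]
tool_rot: [-180.0, 0.0, -4.0]
force: [-0.1, 0.1, -2.4]
grip_width: 0.0297
grasp_force: 35.0
```

```bash
python3 - <<'E'
from h import *
st();o=telemetry.get_obs();w=cams.read_camera('wrist')
cv2.imwrite('pics/w4.png',cv2.convertScaleAbs(w,alpha=1.5))
goto(.474,-.165,.232,-4.1)
C=cam('wrist',o)
print('pred topbar ends px',[proj(C,[x,y,.17]).round(1).tolist() for x,y in((.582,-.0552),(.565,-.2899))])
E
```

```text
13.5 [ 0.4753 -0.1632  0.3075] [-179.97    0.     -3.95] F [-0.1  0.1 -2.4] w 0.0297 35.0
move tool mm (turn last) [-1.2  1.8 75.6] (turn first) [-1.2  1.8 75.6] turn rad 0.003
pred topbar ends px [[178.1, 75.6], [449.1, 76.5]]
```

View pics/w4.png

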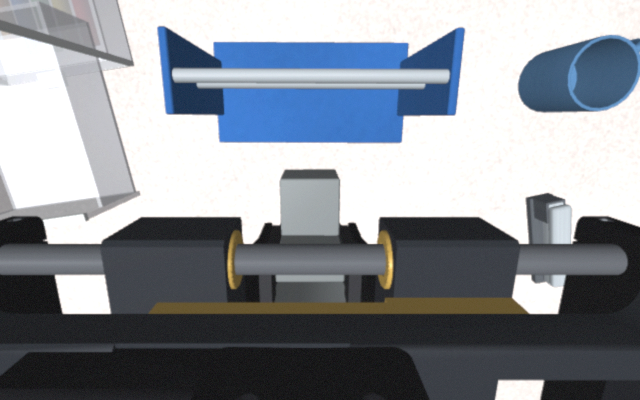

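The top bar is at row 75, as predicted (76). The hook arm's far top edge is at rows 171-180, columns 281-339.

```bash
python3 - <<'E'
from h import *
o={'tool_pos':np.array([.4753,-.1632,.3075]),'tool_rot':np.array([-180,0,-4.])}
C=cam('wrist',o);M=R.from_euler('xyz',o['tool_rot'],degrees=True).as_matrix()
for n,p,z in(('arm far top',(310,180),.3115),('arm far top2',(310,171),.3115),('lip bottom?',(310,171),.2815),('bar',(311,75),.17),('barleft',(174,75),.17),('barright',(449,76),.17)):
    print(n,(M.T@(plane(C,p,z)-o['tool_pos'])*1e3).round(1))
for x,z in((35,-4),(29,-4),(35,26)): print(x,z,proj(C,o['tool_pos']+M@np.array([x,0,z])/1e3))
E
```

```text
arm far top [34.4 -0.8 -4. ]
arm far top2 [38.9 -0.8 -4. ]
lip bottom? [33.9 -0.7 26. ]
bar [ 99.5   0.3 137.5]
barleft [  99.5 -118.6  137.5]
barright [ 98.6 120.1 137.5]
35 -4 [311.54721345 178.82432826]
29 -4 [311.53408277 190.68376457]
35 26 [311.24615526 169.11588374]
```

>>> arm_command --series "3 0 5 0 255; 6 0 8 0 255; 8 0 8 0 255; 8 0 8 0 255; 8 0 8 0 255; 8 0 8 0 255; 8 0 8 0 255; 8 0 7 0 255; 8 0 5 0 255; 8 0 0 0 255; 6 0 0 0 255; 3 0 0 0 255; 0 0 0 0 255; 0 0 0 0 255; 0 0 0 0 255"

```text
time_s: 14.8
tool_pos: [0.5567, -0.1705, 0.2429]
tool_rot: [180.0, -0.0, -4.1]
force: [0.3, 0.2, -1.5]
grip_width: 0.0296
grasp_force: 35.0
```

```bash
python3 - <<'E'
from h import *
st();o=telemetry.get_obs();w=cams.read_camera('wrist');s=cams.read_camera('side')
w=cv2.resize(cv2.convertScaleAbs(w[60:320,120:520],alpha=1.5),(800,520))
s=cv2.resize(s[130:250,280:400],(400,400),interpolation=cv2.INTER_CUBIC)
cv2.imwrite('pics/w5.png',w);cv2.imwrite('pics/s5.png',s)
C=cam('wrist',o);print([proj(C,[x,y,.17]).round(1).tolist() for x,y in((.582,-.0552),(.565,-.2899))])
E
```

```text
14.8 [ 0.5567 -0.1705  0.2429] [ 1.7997e+02 -2.0000e-02 -4.0900e+00] F [ 0.3  0.2 -1.5] w 0.0296 35.0
[[152.1, 183.2], [471.8, 183.4]]
```

View pics/w5.png

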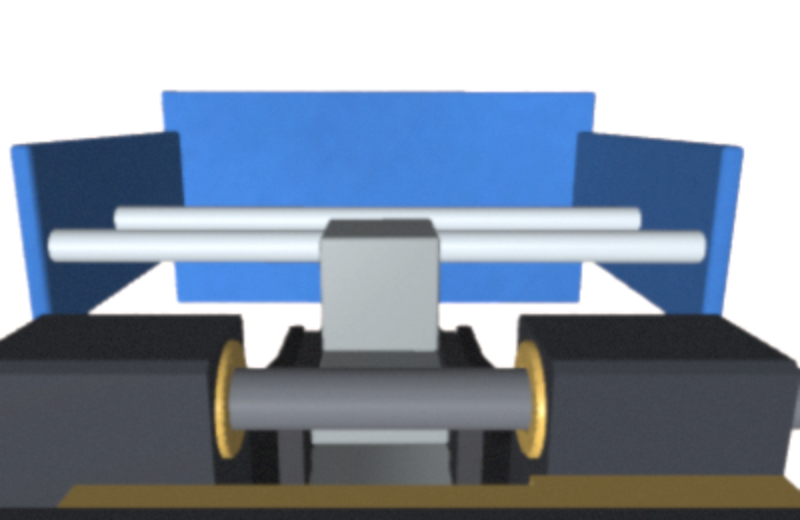

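The bar sits at row 183, as predicted, and the hook arm straddles it. Now lowering. I've used all 10 picture views, so I'll go by numbers from here.

>>> arm_command --series "0 0 4 0 255; 0 0 8 0 255; 0 0 8 0 255; 0 0 8 0 255; 0 0 8 0 255; 0 0 8 0 255; 0 0 6 0 255; 0 0 3 0 255; 0 0 2 0 255; 0 0 1 0 255; 0 0 0 0 255; 0 0 0 0 255"

```text
time_s: 15.9
tool_pos: [0.5571, -0.1704, 0.1869]
tool_rot: [180.0, -0.0, -4.1]
force: [-0.8, -0.7, -1.6]
grip_width: 0.0296
grasp_force: 35.0
```

>>> arm_command --series "0 0 2 0 255; 0 0 1 0 255; 0 0 1 0 255; 0 0 1 0 255; 0 0 0 0 255; 0 0 0 0 255"

```text
time_s: 16.4
tool_pos: [0.5567, -0.1704, 0.1815]
tool_rot: [180.0, 0.0, -4.1]
force: [-0.1, -0.1, -1.8]
grip_width: 0.0296
grasp_force: 35.0
```

>>> arm_command --series "0 0 1 0 255; 0 0 1 0 255; 0 0 0 0 255; 0 0 0 0 255"

```text
time_s: 16.73
tool_pos: [0.5568, -0.1704, 0.1795]
tool_rot: [180.0, 0.0, -4.1]
force: [-0.1, 0.6, -1.5]
grip_width: 0.0292
grasp_force: 35.0
```

>>> arm_command --series "0 0 1 0 255; 0 0 1 0 255; 0 0 0 0 255; 0 0 0 0 255"

```text
time_s: 17.07
tool_pos: [0.5568, -0.1704, 0.1792]
tool_rot: [179.9, -0.0, -4.1]
force: [-3.3, 0.7, 7.1]
grip_width: 0.0296
grasp_force: 35.0
```

>>> arm_command --series "0 0 -1.5 0 255; -2 0 0 0 255; -2 0 0 0 255; -1 0 0 0 255; 0 0 0 0 255; 0 0 0 0 255"

```text
time_s: 17.57
tool_pos: [0.552, -0.1701, 0.1793]
tool_rot: [180.0, -0.0, -4.1]
force: [0.3, -0.1, 1.4]
grip_width: 0.0291
grasp_force: 35.0
```

>>> arm_command --series "-1 0 0 0 255; -1 0 0 0 255; 0 0 0 0 255; 0 0 0 0 255"

```text
time_s: 17.9
tool_pos: [0.5506, -0.17, 0.1792]
tool_rot: [180.0, -0.1, -4.1]
force: [4.4, -1.5, -0.4]
grip_width: 0.0299
grasp_force: 35.0
```

>>> arm_command --series "0.5 0 0 0 255; 0 0 0 0 255; -0.7 0 0.5 0 255; -0.7 0 0.6 0 255; -0.7 0 0.6 0 255; -0.7 0 0.6 0 255; -0.7 0 0.6 0 255; 0 0 0 0 255; 0 0 0 0 255" --squeeze 7

```text
time_s: 18.65
tool_pos: [0.547, -0.1697, 0.1761]
tool_rot: [180.0, -0.0, -4.1]
force: [5.6, -0.1, -3.5]
grip_width: 0.0297
grasp_force: 7.0
```

>>> arm_command --series "0 0 0.6 0 255; -0.4 0 0.6 0 255; -0.5 0 0.6 0 255; -0.5 0 0.6 0 255; -0.5 0 0.3 0 255; 0 0 0 0 255; 0 0 0 0 255; 0 0 0 0 255" --squeeze 4

```text
time_s: 19.32
tool_pos: [0.5459, -0.1696, 0.1748]
tool_rot: [180.0, -0.1, -4.1]
force: [2.4, 0.9, 5.8]
grip_width: 0.03
grasp_force: 4.0
```

>>> arm_command --series "0 0 -0.5 0 255; 0 0 -0.5 0 255; 0 0 0 0 255; 0 0 0 0 255; 0 0 0 0 255" --squeeze 3

```text
time_s: 19.73
tool_pos: [0.545, -0.1696, 0.1746]
tool_rot: [180.0, -0.0, -4.1]
force: [4.3, 0.6, 3.6]
grip_width: 0.0302
grasp_force: 3.0
```

```bash
python3 - <<'E'
from h import *
st();o=telemetry.get_obs();s=cams.read_camera('side');w=cams.read_camera('wrist');cv2.imwrite('pics/s6.png',s);cv2.imwrite('pics/w6.png',w)
# predicted arm far edge row for upright/leaning, and measured gray profile along the column
C=cam('wrist',o);M=R.from_euler('xyz',[180,0,-4.1],degrees=True).as_matrix()
b=np.array([.5735,-.1725,.17])
for a in(0,.1,.2):
    for n,(x,z) in(('armtop far',(76,96)),('armtop near',(46,96)),('tabtop rear',(46,126)),('tabtop front',(36,126))):
        r=np.array([x-64,z-82])/1e3;X=r[0]*np.cos(a)-r[1]*np.sin(a);Z=r[1]*np.cos(a)+r[0]*np.sin(a)
        print(a,n,proj(C,b+M@np.array([X,0,-Z])).round(1))
p=w[130:300,305:318].mean((1,2));print({130+i:int(p[i]) for i in range(0,len(p),2)})
E
```

```text
19.73 [ 0.545  -0.1696  0.1746] [ 1.7999e+02 -1.0000e-02 -4.0800e+00] F [4.3 0.6 3.6] w 0.0302 3.0
0 armtop far [313.5 169.3]
0 armtop near [313.3 229.3]
0 tabtop rear [314.2 254.4]
0 tabtop front [314.1 276.9]
0.1 armtop far [313.5 172.7]
0.1 armtop near [313.3 230.5]
0.1 tabtop rear [314. 262.]
0.1 tabtop front [313.9 282.6]
0.2 armtop far [313.5 176.4]
0.2 armtop near [313.2 231.3]
0.2 tabtop rear [313.9 268.4]
0.2 tabtop front [313.8 286.8]
{130: 104, 132: 103, 134: 103, 136: 103, 138: 103, 140: 103, 142: 103, 144: 104, 146: 105, 148: 105, 150: 105, 152: 105, 154: 105, 156: 88, 158: 76, 160: 77, 162: 77, 164: 77, 166: 77, 168: 77, 170: 76, 172: 76, 174: 82, 176: 122, 178: 131, 180: 131, 182: 131, 184: 131, 186: 130, 188: 131, 190: 130, 192: 130, 194: 130, 196: 130, 198: 130, 200: 130, 202: 130, 204: 130, 206: 130, 208: 130, 210: 130, 212: 130, 214: 130, 216: 130, 218: 129, 220: 130, 222: 129, 224: 129, 226: 129, 228: 126, 230: 82, 232: 77, 234: 78, 236: 77, 238: 77, 240: 77, 242: 77, 244: 50, 246: 60, 248: 70, 250: 77, 252: 82, 254: 88, 256: 93, 258: 95, 260: 101, 262: 106, 264: 105, 266: 101, 268: 98, 270: 94, 272: 89, 274: 94, 276: 128, 278: 129, 280: 129, 282: 129, 284: 118, 286: 83, 288: 83, 290: 83, 292: 84, 294: 83, 296: 94, 298: 130}
```

>>> arm_command --series "0.4 0 -0.4 0 255; 0.4 0 -0.3 0 255; 0 0 0 0 255; 0 0 0 0 174; 0 0 0 0 172; 0 0 0 0 170; 0 0 0 0 169; 0 0 0 0 168; 0 0 0 0 167; 0 0 0 0 166; 0 0 0 0 165; 0 0 0 0 164; 0 0 0 0 163; 0 0 0 0 162; 0 0 0 0 161; 0 0 0 0 160; 0 0 0 0 158; 0 0 0 0 156; 0 0 0 0 154; 0 0 0 0 152" --squeeze 3

```text
time_s: 21.5
tool_pos: [0.5457, -0.1696, 0.1751]
tool_rot: [180.0, 0.0, -4.1]
force: [0.3, -0.8, 0.1]
grip_width: 0.0346
grasp_force: 0.0
```

>>> arm_command --series "0 0 0 0 145; 0 0 0 0 135; 0 0 0 0 120; 0 0 0 0 100; 0 0 0 0 80; 0 0 0 0 60; 0 0 0 0 60; 0 0 -3 0 60; 0 0 -6 0 60; 0 0 -10 0 60; 0 0 -15 0 60; 0 0 -20 0 60; 0 0 -25 0 60; 0 0 -25 0 60; 0 0 -25 0 60; 0 0 0 0 60; 0 0 0 0 60"

```text
time_s: 22.92
tool_pos: [0.5467, -0.1696, 0.3068]
tool_rot: [179.9, -0.2, -4.1]
force: [1.1, -0.2, 0.1]
grip_width: 0.0665
grasp_force: 0.0
```

```bash
python3 - <<'E'
from h import *
st();o=telemetry.get_obs();w=cams.read_camera('wrist');s=cams.read_camera('side');cv2.imwrite('pics/s7.png',s);cv2.imwrite('pics/w7.png',w)
C=cam('wrist',o);M=R.from_euler('xyz',[180,0,-4.1],degrees=True).as_matrix()
b=np.array([.5735,-.1725,.17])
for a in(0,.1,.2,.3):
    r=[]
    for x,z in((76,96),(46,96),(46,126),(36,126)):
        q=np.array([x-64,z-82])/1e3;X=q[0]*np.cos(a)-q[1]*np.sin(a);Z=q[1]*np.cos(a)+q[0]*np.sin(a)
        r.append(proj(C,b+M@np.array([X,0,-Z]))[1].round(1))
    print(a,r)
p=w[100:330,305:318].mean((1,2));d=np.diff(p);print([(100+i,int(d[i])) for i in np.where(abs(d)>6)[0]])
d=cv2.absdiff(s,cv2.imread('pics/s6.png')).max(2);st_=cv2.connectedComponentsWithStats((d>30).astype(np.uint8))[2];print(st_[st_[:,4]>15])
# push: contact (drawer axes)
y=np.radians(5.1);ex=np.array([np.cos(y),np.sin(y)]);f=np.array([.4055,.1365])
print('fin end open',f);g=f-.06*ex
goto(*g,.262,5.1)
E
```

```text
22.92 [ 0.5467 -0.1696  0.3068] [179.92  -0.24  -4.07] F [ 1.1 -0.2  0.1] w 0.0665 0.0
0 [np.float64(147.5), np.float64(181.4), np.float64(188.6), np.float64(200.7)]
0.1 [np.float64(149.3), np.float64(182.4), np.float64(193.2), np.float64(204.8)]
0.2 [np.float64(151.2), np.float64(183.2), np.float64(197.4), np.float64(208.2)]
0.3 [np.float64(153.2), np.float64(183.7), np.float64(201.0), np.float64(211.1)]
[(np.int64(100), -50), (np.int64(101), -8), (np.int64(141), -8), (np.int64(142), -10), (np.int64(150), 17), (np.int64(151), 19), (np.int64(181), -9), (np.int64(182), -26), (np.int64(196), 16), (np.int64(197), 19), (np.int64(208), -10), (np.int64(209), -18), (np.int64(233), 9), (np.int64(234), 19), (np.int64(235), 11), (np.int64(236), 19), (np.int64(237), 30), (np.int64(238), 9), (np.int64(242), -25), (np.int64(243), -79), (np.int64(244), -22), (np.int64(273), 30), (np.int64(274), 48), (np.int64(275), 20), (np.int64(300), -11), (np.int64(301), -36), (np.int64(302), -59), (np.int64(303), -14), (np.int64(313), -18)]
[[     0      0    640    400 250399]
 [   340     33    104     46   1859]
 [   451     60      7     17     68]
 [   365     73     87     26    953]
 [   455     79     29     26    345]
 [   338     80      8     19    104]
 [   521     98     13     28    172]
 [   346    102     14      4     30]
 [   328    105     33     36    530]
 [   361    115     13     16    161]
 [   329    140     43     41    880]
 [   463    151     15     64    182]
 [   501    156     20     66    257]]
fin end open [0.4055 0.1365]
move tool mm (turn last) [-220.5 -285.8   42. ] (turn first) [-172.1 -317.3   41.9] turn rad -0.16
```

The holder hangs freely at about 0.2 rad (rows 151/197/209 match the 0.2 rad prediction). Next I grip the pull again and shut the drawer.

>>> arm_command --series "0 0 0 -0.08 0; 0 0 0 -0.08 0; -7.7 -24.5 0 0 0; -7.7 -24.5 0 0 0; -7.7 -24.5 0 0 0; -7.7 -24.5 0 0 0; -7.7 -24.5 0 0 0; -7.7 -24.5 0 0 0; -7.7 -24.5 0 0 0; -7.7 -24.5 0 0 0; -7.7 -24.5 0 0 0; -7.7 -24.5 0 0 0; -7.7 -24.5 0 0 0; -7.7 -24.5 0 0 0; -7.4 -24.7 0 0 0; 0 0 0 0 0; 0 0 0 0 0; 0 0 0 0 0"

```text
time_s: 24.52
tool_pos: [0.4178, 0.138, 0.3034]
tool_rot: [180.0, 0.1, 5.0]
force: [-0.8, 0.4, 0.2]
grip_width: 0.0872
grasp_force: 0.0
```

```bash
python3 - <<'E'
from h import *
st();goto(.419,.139,.1455,5.1)
E
```

```text
24.52 [0.4178 0.138  0.3034] [1.7996e+02 7.0000e-02 5.0500e+00] F [-0.8  0.4  0.2] w 0.0872 0.0
move tool mm (turn last) [  1.5  -1.  157.9] (turn first) [  1.3  -0.9 157.9] turn rad -0.001
```

>>> arm_command --series "1 0 28 0 0; 0 0 28 0 0; 0 0 28 0 0; 0 0 28 0 0; 0 0 25 0 0; 0 0 14 0 0; 0 0 7 0 0; 0 0 0 0 120; 0 0 0 0 180; 0 0 0 0 255; 0 0 0 0 255; 0 0 0 0 255; 0 0 0 0 255; 0 0 0 0 255; 0 0 0 0 255; 0 0 0 0 255; 0 0 0 0 255; 0 0 0 0 255; 0 0 0 0 255; 0 0 0 0 255" --squeeze 20

```text
time_s: 26.18
tool_pos: [0.4189, 0.1398, 0.1461]
tool_rot: [-179.9, -0.0, 5.1]
force: [0.6, 2.6, -0.6]
grip_width: 0.0136
grasp_force: 20.0
```

>>> arm_command --series "0 0 0 0 255; 0 0 0 0 255; 0 0 0 0 255; 0 0 0 0 255; 0 0 0 0 255"

```text
time_s: 26.6
tool_pos: [0.419, 0.1397, 0.1461]
tool_rot: [-179.9, -0.0, 5.1]
force: [0.2, 5.2, -2.2]
grip_width: 0.0141
grasp_force: 20.0
```

>>> arm_command --series "4 0 0 0 255; 8 0 0 0 255; 11 0 0 0 255; 11 0 0 0 255; 11 0 0 0 255; 11 0 0 0 255; 11 0 0 0 255; 11 0 0 0 255; 11 0 0 0 255; 11 0 0 0 255; 11 0 0 0 255; 11 0 0 0 255; 11 0 0 0 255; 11 0 0 0 255; 7 0 0 0 255; 4 0 0 0 255; 2 0 0 0 255; 0 0 0 0 255; 0 0 0 0 255"

```text
time_s: 28.18
tool_pos: [0.576, 0.1517, 0.1461]
tool_rot: [179.9, -0.1, 5.0]
force: [0.8, -2.0, 2.0]
grip_width: 0.0138
grasp_force: 20.0
```

>>> arm_command --series "2 0 0 0 255; 2 0 0 0 255; 2 0 0 0 255; 1 0 0 0 255; 1 0 0 0 255; 0 0 0 0 255; 0 0 0 0 255"

```text
time_s: 28.77
tool_pos: [0.5834, 0.1524, 0.1461]
tool_rot: [179.9, 0.0, 5.0]
force: [0.0, -5.5, 4.8]
grip_width: 0.0137
grasp_force: 20.0
```

>>> arm_command --series "1 0.5 0 0 255; 1 0.5 0 0 255; 1 0 0 0 255; 0 0 0 0 255; 0 0 0 0 255"

```text
time_s: 29.18
tool_pos: [0.5835, 0.1523, 0.1461]
tool_rot: [179.9, 0.4, 5.1]
force: [-9.3, -5.3, 10.9]
grip_width: 0.0138
grasp_force: 20.0
```

>>> arm_command --series "-1 0.5 0 0 255; 0 0 0 0 0; 0 0 0 0 0; 0 0 0 0 0; 0 0 0 0 0; 0 0 0 0 0; 0 0 0 0 0; 0 0 0 0 0; 0 0 -10 0 0; 0 0 -20 0 0; 0 0 -30 0 0; 0 0 -30 0 0; 0 0 -30 0 0; -10 10 -20 0 0; -20 33 0 0 0; 0 0 0 0 0; 0 0 0 0 0; 0 0 0 0 0"

```text
time_s: 30.68
tool_pos: [0.5595, 0.1067, 0.2866]
tool_rot: [180.0, -0.0, 5.0]
force: [-0.5, 0.9, -0.6]
grip_width: 0.0867
grasp_force: 0.0
```

```bash
python3 - <<'E'
from h import *
st();o=telemetry.get_obs();w=cams.read_camera('wrist');s=cams.read_camera('side');t=cams.read_camera('top')
for n,i in(('w8',w),('s8',s),('t8',t)):cv2.imwrite(f'pics/{n}.png',i)
C=cam('wrist',o)
m,l,S,c=mask(w,(3,130,60),(16,255,255))
for i in range(1,len(S)):
    if S[i,4]>100:
        q=cv2.boundingRect((l==i).astype(np.uint8));print(q,plane(C,(q[0]+q[2]/2,q[1]+q[3]),.175),plane(C,(q[0]+q[2]/2,q[1]),.175))
for n,im in(('s',s),('t',t)):
    m,l,S,c=mask(im,(3,150,80),(14,255,255));print(n,[(S[i,:].tolist(),c[i].round(1).tolist()) for i in range(1,len(S)) if S[i,4]>50])
# side-view changes vs first picture, outside the arm, and holder place vs the released frame
d=cv2.absdiff(t,cv2.imread('pics/top0.png')).max(2);q=cv2.connectedComponentsWithStats((d>30).astype(np.uint8))[2];print(q[1:][q[1:,4]>12])
# holder in side view: prediction vs dark-grey region
a=.2;ph=np.radians(-4.1);b=np.array([.5735,-.1725,.17]);Cs=cam('side')
q=np.array([-64,-52])/1e3;X=q[0]*np.cos(a)-q[1]*np.sin(a);Z=q[1]*np.cos(a)+q[0]*np.sin(a)
P=b+[X*np.cos(ph),X*np.sin(ph),Z];print('cup centre expected px',proj(Cs,P),proj(cam('top'),P))
d=cv2.absdiff(s,cv2.imread('pics/side0.png')).max(2);q=cv2.connectedComponentsWithStats((d>25).astype(np.uint8));print([x.tolist() for x in q[2][1:] if x[4]>20])
E
```

```text
30.68 [0.5595 0.1067 0.2866] [ 1.7999e+02 -4.0000e-02  5.0300e+00] F [-0.5  0.9 -0.6] w 0.0867 0.0
(250, 123, 20, 54) [0.57027285 0.15110205 0.175     ] [0.61520598 0.15339529 0.175     ]
(354, 283, 34, 20) [0.45894898 0.04076927 0.175     ] [0.47956945 0.04352288 0.175     ]
s [([282, 210, 10, 10, 76], [286.6, 214.2]), ([356, 237, 11, 18, 168], [360.7, 244.9])]
t [([625, 173, 15, 17, 63], [633.0, 181.0]), ([593, 296, 47, 101, 1559], [617.1, 340.8])]
[[  224   100   165   300 16950]
 [  374   183    11     3    21]
 [  364   193    24    28   445]
 [  541   314    99    86  4579]
 [  338   357     7     7    32]
 [  336   378    16    22   112]
 [  289   393     4     7    18]]
cup centre expected px [351.56241715 195.03563104] [374.53144517 208.23413552]
[[443, 48, 48, 20, 449], [276, 51, 176, 138, 6183], [380, 52, 57, 15, 751], [496, 53, 6, 8, 24], [513, 56, 8, 18, 94], [529, 56, 19, 10, 50], [542, 56, 7, 7, 21], [554, 57, 6, 7, 22], [456, 63, 36, 58, 704], [516, 74, 40, 70, 1115], [475, 115, 21, 49, 460], [460, 152, 23, 65, 801], [502, 155, 27, 60, 622], [339, 171, 23, 35, 437], [265, 210, 12, 10, 80], [258, 214, 6, 13, 63], [456, 215, 4, 8, 22], [267, 216, 13, 17, 164], [442, 222, 14, 41, 298], [454, 228, 15, 21, 210], [494, 228, 16, 41, 255], [458, 256, 9, 6, 31], [482, 259, 7, 6, 24], [487, 269, 7, 11, 40]]
```

The pull is back at its shut position, the holder hangs where predicted, and the bystanders haven't moved.

```bash
python3 -c "
from cell import env;print(env.sign_off())"
```

```text
the job is handed in; nothing more can be done
None
```

The holder hangs by itself on the blue stand's top bar, leaning on the lower bar; the drawer is fully shut, nothing was knocked or dropped, and the job was handed in at about 31 s.

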